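# Load the dry-block heater with the vials, each in the well of its size

### The arm

A 6-joint arm with a two-finger parallel gripper is mounted at the origin on a cart in front of the work surface, level with it; the furniture and walls round the work are solid. World frame = base frame: x ahead of the robot, y to its left, z up, the work surface at z = 0. Lengths are in m, angles in rad, forces in N, time in s.
With the tool pointing down it reaches from about 0.375 to 0.975 m from the base axis. Payload 3.8 kg.
Tool frame: the origin (TCP) lies on the centre line of the jaws, within the pads' length; the fingertips stand tcp_to_tips ahead of it and the grasp point (between the pads) lies 5 mm behind it (tcp_to_tips is the distance from the TCP to the fingertips, in m); z points along the fingers, y is the line along which they close (so a half turn about z gives the same grasp; the last joint's range is limited). The gripper opens to 88 mm and grips with 3 to 60 N. Pads are 18 mm wide; open, the fingers measure 123 mm over their backs; the gripper's body (75 mm by 187 mm) begins 45 mm behind the grasp point.
Start: joints at [1.223, 0.264, 1.604, -0, 1.274, -0.037], TCP at [0.206, 0.643, 0.253] pointing down, gripper open.
Joint ranges: [-2.63, 2.63], [-0.94, 2.18], [0.31, 2.57], [-1.31, 4.45], [0, 2.66], [-2.55, 2.55]. Speed limits (rad/s): [2.57, 2.57, 3.14, 3.14, 3.14, 3.14].

### API

Orientations are given as a unit quaternion [w, x, y, z].
In Python, from workcell import * gives the robot as it stands.
- The arm moves only by the shell command python3 -m crank 'ROWS' [FORCE]. ROWS is JSON, a list that holds one entry, the list of rows, each a list of 7 numbers: the turn, a rotation vector about the tool's x, y, z as a fraction of full scale, then the shift along the tool's x, y, z as a fraction of full scale, then the finger opening in mm, from 0 to 88.1. A call has 1 to 12 rows; each row is the pose to reach, as a shift and turn from the pose commanded when the call began, along the tool's axes at that moment; what a row does not reach only later rows make up. Full scale, the value 1, is 0.2 m for a shift and 60 degrees for a turn. A row lasts 1/10 s, in which the tool goes at most 50 mm and 8.59 degrees, less where a joint would pass 70% of its speed; a pose out of reach is approached as far as the arm can. A call with a number of a shift or a turn outside -1 to 1 is refused whole. A call with a gripper value outside its range is refused whole. The fingers move at their own pace and stop on an object; FORCE is the grip in N (left out, the last holds). Time passes only in rows, so rows that repeat a pose let the fingers close. It gives the time, the measured TCP pose, the force, the opening and the grip force at its end, in the units of the state.
- state(): the state, without advancing time (a new reading comes with each control period).
- grab_frame(name): name is "side" or "top" or "wrist"; returns the picture (480x640x3 uint8, blue, green, red); there is no depth.
- camera_info(name): a dict with "camera_matrix" (3x3 intrinsics, pixels), "k1" (the pictures are not rectified: a ray, as slopes to the right and down, at radius r is drawn at 1 + k1 r^2 times it, then the intrinsics apply), "world_from_camera" (4x4, takes a point from camera to world coordinates). Camera axes: x right, y up, looking along -z (the intrinsics and any distortion apply to the point x, -y, -z); pixel columns grow to the right and rows downward; lengths in m; the calibration is good to about 2 mm. A picture is of the moment at which its call begins: read the wrist's pose just before it. camera_info takes no time and is no camera call; for the wrist camera it gives the pose at the moment of the call.
- job_done(): hands the job in; it is judged then, once.
The state is a dict: "time_s": time; "joint_pos": joint angles; "joint_velocities": joint speeds; "joint_efforts": joint torques, N m; "tool_pos": TCP position; "eef_rot": TCP orientation; "ft_force": force on the tool from outside, world axes, zero at the start; "moment": the same for the moment, N m; "finger_gap": finger opening in m; "finger_force": force on a finger pad.
Only numpy, scipy, OpenCV 4.12 (cv2) and the standard library are available. Lean on these libraries where they do the work, as an engineer would, in place of code of your own. Each camera call takes 0.05 s, during which the arm holds its last target. There are 200 camera calls.

### The job

Load the dry-block heater: put each of the five small screw-cap vials (two 32 mm, two 42 mm and one 52 mm across) into a well of the block made for its diameter, one vial to a well, so that it stands upright on the well's floor. The heater's blocks are in no fixed order, so look for the well size; do not tip any vial over on the way, and leave the tall wide bottle where it stands.

Things in the scene. Friction and masses are not known exactly. Their poses are not given: they have to be found in the camera images.
- vial_small_a: White vial with a red screw cap, 32 mm across, 58 mm tall (body up to 50 mm, above it the cap, 28 mm across); a closed rigid vial of 35 to 75 g, standing on the table in the row in front of a large carton. Origin: centre of its underside, z up along its axis.
- vial_small_b: White vial with a green screw cap, 32 mm across, 56 mm tall (body up to 48 mm, above it the cap, 28 mm across); a closed rigid vial of 35 to 75 g, standing on the table in the row in front of a large carton. Origin: centre of its underside, z up along its axis.
- vial_medium_a: Brown glass vial with a black screw cap and a dark red label band, 42 mm across, 72 mm tall (body up to 62 mm, above it the cap, 36 mm across); a closed rigid vial of 35 to 75 g, standing on the table in the row in front of a large carton. Origin: centre of its underside, z up along its axis.
- vial_medium_b: Brown glass vial with a black screw cap and a blue label band, 42 mm across, 70 mm tall (body up to 60 mm, above it the cap, 36 mm across); a closed rigid vial of 35 to 75 g, standing on the table in the row in front of a large carton. Origin: centre of its underside, z up along its axis.
- vial_large: White vial with a blue screw cap, 52 mm across, 85 mm tall (body up to 73 mm, above it the cap, 45 mm across); a closed rigid vial of 35 to 75 g, standing on the table in the row in front of a large carton. Origin: centre of its underside, z up along its axis.
- block_small: Plain aluminium block, 72 (x) x 120 (y) x 44 (z) mm, with two round wells, 40 mm across and 22 mm deep, their centres at y = +29 mm and y = -29 mm (x = 0), open upward, mouth bevelled 3 mm wide, 5 mm deep. It cannot be moved; its top is 66 mm above the table. Origin: centre of its underside, 44 mm below its top and 22 mm below the well floor; z up.
- block_medium: Plain aluminium block, 72 (x) x 120 (y) x 44 (z) mm, with two round wells, 50 mm across and 26 mm deep, their centres at y = +29 mm and y = -29 mm (x = 0), open upward, mouth bevelled 3 mm wide, 5 mm deep. It cannot be moved; its top is 66 mm above the table. Origin: centre of its underside, 44 mm below its top and 18 mm below the well floor; z up.
- block_large: Plain aluminium block, 72 (x) x 120 (y) x 44 (z) mm, with one round well, 60 mm across and 30 mm deep, in its centre (x = y = 0), open upward, mouth bevelled 3 mm wide, 5 mm deep. It cannot be moved; its top is 66 mm above the table. Origin: centre of its underside, 44 mm below its top and 14 mm below the well floor; z up.
- heater: Dry-block heater, a white and grey housing 238 (x) x 138 (y) mm, its rim 58 mm above the table, fixed to the table; its long sides run along its x. The three blocks stand in its open bay in any order, one behind another along its x at 74 mm pitch, turned with it, 8 mm proud of the rim. It stands at the right of the table. Origin: centre of its underside, z up.
- tall_bottle: White bottle with a red cap, 60 mm across, 120 mm tall, 200 g, too wide for any well; stays at the left rear. Origin: centre of its underside. Beside it, behind the vials, stands a large carton, fixed and 0.41 m tall, with its front face at x = 0.58 m, from y = -0.08 to 0.28 m: the arm must go round its front (the table begins at x = 0.40 m).
Things that resemble listed ones, but are neither listed nor needed, are in the scene too. What is shaped like the vial_large but orange is not meant.

How it is judged:
At the end, for the whole second after the job is handed in: Both 32 mm vials stand in the two 40 mm wells, both 42 mm vials in the two 50 mm wells and the 52 mm vial in the 60 mm well, each released, at rest, upright within 0.08 rad, centred within 6 mm and on its well floor within 4 mm; the tall bottle is within 20 mm of where it stood (z of vial_small_a in the frame of block_small between 0.018 and 0.026 m and x of vial_small_a in the frame of block_small between -0.006 and 0.006 m and (y of vial_small_a in the frame of block_small between 0.023 and 0.035 m or y of vial_small_a in the frame of block_small between -0.035 and -0.023 m) and angle between each of vial_small_a, vial_small_b, vial_medium_a, vial_medium_b, vial_large's own z axis and vertical below 0.08 rad and linear speed of each of vial_small_a, vial_small_b, vial_medium_a, vial_medium_b, vial_large below 0.02 m/s and z of vial_small_b in the frame of block_small between 0.018 and 0.026 m and x of vial_small_b in the frame of block_small between -0.006 and 0.006 m and (y of vial_small_b in the frame of block_small between 0.023 and 0.035 m or y of vial_small_b in the frame of block_small between -0.035 and -0.023 m) and z of vial_medium_a in the frame of block_medium between 0.014 and 0.022 m and x of vial_medium_a in the frame of block_medium between -0.006 and 0.006 m and (y of vial_medium_a in the frame of block_medium between 0.023 and 0.035 m or y of vial_medium_a in the frame of block_medium between -0.035 and -0.023 m) and z of vial_medium_b in the frame of block_medium between 0.014 and 0.022 m and x of vial_medium_b in the frame of block_medium between -0.006 and 0.006 m and (y of vial_medium_b in the frame of block_medium between 0.023 and 0.035 m or y of vial_medium_b in the frame of block_medium between -0.035 and -0.023 m) and z of vial_large in the frame of block_large between 0.01 and 0.018 m and x of vial_large in the frame of block_large between -0.006 and 0.006 m and y of vial_large in the frame of block_large between -0.006 and 0.006 m and distance of tall_bottle from where it was at the start of the episode below 0.02 m); the robot touches nothing.
It fails at once if a vial is tipped over (leans more than 0.6 rad) (angle between any of vial_small_a, vial_small_b, vial_medium_a, vial_medium_b, vial_large's own z axis and vertical above 0.6 rad).
It fails at once if the tall bottle is shifted by more than 20 mm (distance of tall_bottle from where it was at the start of the episode above 0.02 m).
It also fails if it takes over 144 s, if anything falls off the work surface, if the arm or the gripper's body presses on something with over 40 N, if the wrist force passes 120 N, or if a joint passes its speed limit or range.

## Working session

There is one attempt and no reset: what is moved stays moved. The work goes in short steps, Python scripts to look and compute and a shell command to move; the robot and the scene stay as the last step left them, time stands still between calls to the robot, and variables do not carry over. Pictures are saved under pics/ and viewed, at most 14 in all, crops included, and the job is handed in when it is done.

```bash
mkdir -p pics; ls; python3 - <<'E'
from workcell import *
import cv2
for n in ["top","side"]:
    cv2.imwrite(f"pics/{n}0.png",grab_frame(n)); c=camera_info(n); print(n,c)
print(state())
E
```

```text
pics
top {'camera_matrix': array([[520.32463031,   0.        , 319.11405621],
       [  0.        , 520.32463031, 235.24816413],
       [  0.        ,   0.        ,   1.        ]]), 'k1': -0.09604124628105823, 'world_from_camera': array([[ 5.24762443e-02,  9.77674272e-01, -2.03468085e-01,
         3.16981010e-01],
       [-9.98622036e-01,  5.12687469e-02, -1.12047014e-02,
         6.31340575e-02],
       [-5.22994550e-04,  2.03775694e-01,  9.79017463e-01,
         1.26731664e+00],
       [ 0.00000000e+00,  0.00000000e+00,  0.00000000e+00,
         1.00000000e+00]])}
side {'camera_matrix': array([[571.35107332,   0.        , 320.16276583],
       [  0.        , 571.35107332, 242.98334816],
       [  0.        ,   0.        ,   1.        ]]), 'k1': 0.01671402697189622, 'world_from_camera': array([[-0.98469637,  0.09662335, -0.1450413 ,  0.39835151],
       [-0.17348494, -0.62278541,  0.76291632,  1.02486737],
       [-0.01661408,  0.77640341,  0.63001723,  0.84738706],
       [ 0.        ,  0.        ,  0.        ,  1.        ]])}
{'time_s': 0.1, 'joint_pos': array([ 1.22311517e+00,  2.64671271e-01,  1.60521789e+00, -4.13318050e-06,
        1.27369093e+00, -3.68972134e-02]), 'joint_velocities': array([ 0.00047493, -0.00138734, -0.00348876,  0.00107941,  0.00034062,
       -0.00091153]), 'joint_efforts': array([ 1.49819414e-03, -5.03624547e+01, -3.58068037e+01,  7.30010192e-02,
        2.33481161e-02, -2.62628856e-05]), 'tool_pos': array([0.20621407, 0.64209586, 0.25152744]), 'eef_rot': array([-1.87967143e-04,  1.54766685e-01,  9.87950548e-01, -9.75782284e-04]), 'ft_force': array([-0.87888401, -0.4199681 ,  0.13933898]), 'moment': array([-0.0425466 , -0.00877203,  0.01099743]), 'finger_force': 0.0, 'finger_gap': 0.08801872249304815}
```

View pics/top0.png

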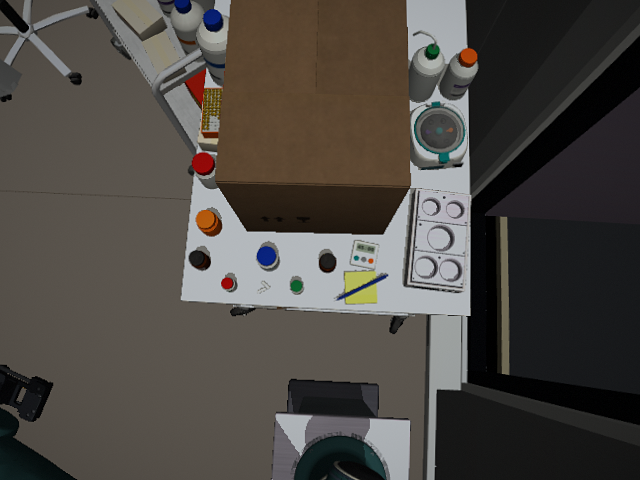

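View pics/side0.png

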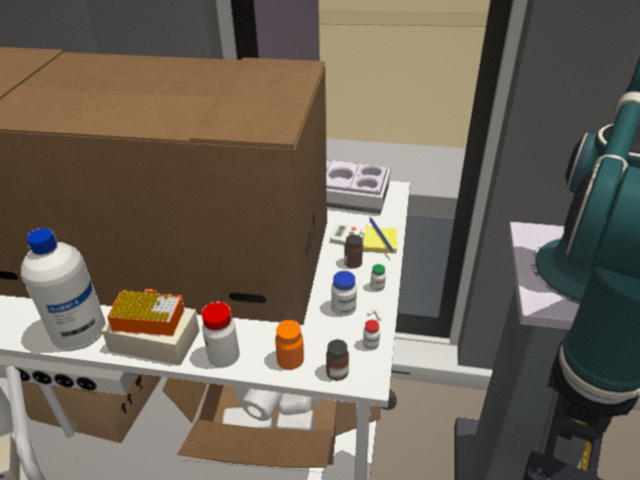

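Top view: medium vials are at (200,258) and (327,261), small red at (228,283), large blue at (267,257), small green at (296,285). The orange decoy is at (207,222) and the tall bottle at (204,165). The heater wells are at about (426,267), (451,270), (440,238), (431,207) and (455,209).

```bash
cat > h.py <<'E'
from workcell import *
import workcell, numpy as np, cv2
from scipy.spatial.transform import Rotation as R
def ray(c,uv):
    p=cv2.undistortPoints(np.array([[uv]],float),c["camera_matrix"],np.array([c["k1"],0,0,0.]))[0,0]
    T=c["world_from_camera"]; return T[:3,3],T[:3,:3]@np.array([p[0],-p[1],-1])
def plane(c,uv,z):
    o,d=ray(c,uv); return o+d*(z-o[2])/d[2]
def proj(c,P):
    T=c["world_from_camera"]; q=(np.array(P)-T[:3,3])@T[:3,:3]; q=q*[1,-1,-1]
    return cv2.projectPoints(q.reshape(-1,1,3),np.zeros(3),np.zeros(3),c["camera_matrix"],np.array([c["k1"],0,0,0.]))[0].reshape(-1,2)
E
python3 - <<'E'
from h import *
print([n for n in dir(workcell) if 'tip' in n.lower() or n.isupper()], getattr(workcell,'tcp_to_tips',None), state().get('tcp_to_tips'))
im=cv2.imread("pics/top0.png"); 
a=cv2.resize(im[180:310,180:350],None,fx=4,fy=4,interpolation=cv2.INTER_CUBIC); cv2.imwrite("pics/c1.png",a)
b=cv2.resize(im[180:300,395:480],None,fx=5,fy=5,interpolation=cv2.INTER_CUBIC); cv2.imwrite("pics/c2.png",b)
E
```

```text
['tcp_to_tips'] 0.014 None
```

View pics/c1.png

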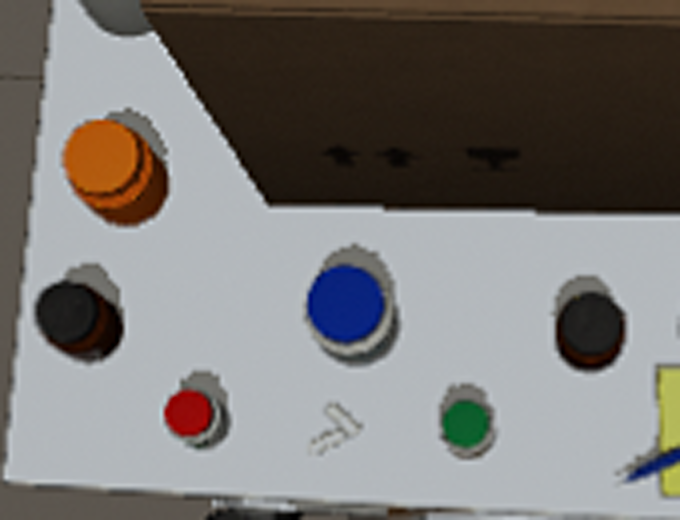

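View pics/c2.png

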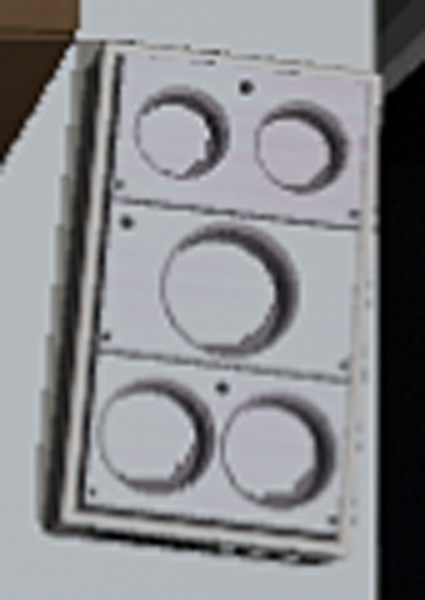

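Crop 1: blue cap at (346,304) on a white body is vial_large. The orange one at (105,155) is the decoy. Red is at (189,413), green at (466,423), and the black caps at (67,311) and (592,323). Crop 2: the rear pair is the smallest (about 94 px in the crop, 18 to 19 px in the picture), the middle is the single large well, and the front pair is medium.

```bash
cat > m.py <<'E'
from h import *
from scipy.optimize import least_squares
im=cv2.imread("pics/top0.png"); c=camera_info("top"); cs=camera_info("side")
up=lambda u,v,s,ox,oy:(ox+(u+.5)/s-.5,oy+(v+.5)/s-.5)
W=[(182,133),(301,147),(229,290),(155.5,437),(278,450)]
P=np.array([plane(c,up(u,v,5,395,180),.066)[:2] for u,v in W])
L=np.array([[.074,.029],[.074,-.029],[0,0],[-.074,.029],[-.074,-.029]])
f=lambda q:(L@R.from_euler('z',q[2]).as_matrix()[:2,:2].T+q[:2]-P).ravel()
s=least_squares(f,[.6,-.3,0]); print("heater",s.x.round(4),"res mm",(s.fun*1000).round(1))
print("wells",(s.fun.reshape(-1,2)+P).round(4).tolist())
hsv=cv2.cvtColor(im,cv2.COLOR_BGR2HSV); roi=np.zeros(im.shape[:2],np.uint8); roi[240:300,185:345]=1
for n,h,z,d in [("red",0,.058,28),("green",70,.056,28),("blue",117,.085,45)]:
    dh=np.abs((hsv[...,0].astype(int)-h+90)%180-90)
    m=((dh<14)&(hsv[...,1]>150)&(hsv[...,2]>70)&(roi>0)).astype(np.uint8)
    k,lab,st,ce=cv2.connectedComponentsWithStats(m); i=1+st[1:,4].argmax()
    p=plane(c,ce[i],z); print(n,ce[i].round(1),st[i],"pos",p.round(4),"diam mm",np.sqrt(st[i,4]*4/np.pi)*np.linalg.norm(p-c["world_from_camera"][:3,3])/.52, "side px",proj(cs,p).round(1))
for n,uv in [("medL",(67,311)),("medR",(592,323))]:
    p=plane(c,up(*uv,4,180,180),.071); print(n,p.round(4),proj(cs,p).round(1))
E
python3 m.py
```

```text
heater [ 0.5761 -0.2105 -0.0732] res mm [ 0.3  0.3 -0.2  0.1  0.1 -0.2  0.4 -0.1 -0.5 -0.1]
wells [[0.652, -0.187], [0.6477, -0.2448], [0.5761, -0.2105], [0.5044, -0.1761], [0.5001, -0.234]]
red [226.7 282.9] [221 278  12  11 105] pos [0.4433 0.2869 0.058 ] diam mm 27.490054813151133 side px [[372.1 322.8]]
green [296.  285.6] [291 281  11  11  95] pos [0.4462 0.1246 0.056 ] diam mm 25.797530238977483 side px [[378.8 266.5]]
blue [265.9 255.4] [257 247  19  19 277] pos [0.5088 0.1967 0.085 ] diam mm 43.52641681939616 side px [[344.2 276.1]]
medL [0.4977 0.361  0.071 ] [[337.3 344.7]]
medR [0.507  0.0539 0.071 ] [[354.3 237.3]]
```

```bash
cat > go.py <<'E'
import sys
from h import *
# usage: go.py x y z yawdeg(of tool y axis): shift/turn fractions from the present pose
x,y,z,a=map(float,sys.argv[1:5]); s=state(); q=s["eef_rot"]; C=R.from_quat(q[[1,2,3,0]]); a=np.radians(a)
ty=np.array([np.cos(a),np.sin(a),0]); tz=np.array([0,0,-1]); G=R.from_matrix(np.c_[np.cross(ty,tz),ty,tz])
print("turn",((C.inv()*G).as_rotvec()/np.radians(60)).round(3),"shift",(C.inv().apply([x,y,z]-s["tool_pos"])/.2).round(3),"t",s["time_s"],"at",s["tool_pos"].round(4),"gap",round(s["finger_gap"],4),"F",round(s["finger_force"],1),s["ft_force"].round(1))
E
python3 go.py .443 .287 .2 90
```

```text
turn [-0.002 -0.    -0.297] shift [-1.67  -1.328  0.26 ] t 0.1 at [0.2062 0.6421 0.2515] gap 0.088 F 0.0 [-0.9 -0.4  0.1]
```

```bash
python3 -m crank '[[[0,0,0,-0.4,-0.33,0,60],[0,0,0,-0.84,-0.66,0.13,60],[0,0,0,-0.84,-0.66,0.13,60],[0,0,0,-0.84,-0.66,0.13,60],[0,0,0,-0.84,-0.66,0.13,60],[0,0,0,-0.84,-0.66,0.13,60]]]' && python3 -m crank '[[[0,0,-0.3,-0.84,-0.66,0.13,60],[0,0,-0.3,-0.84,-0.66,0.13,60],[0,0,-0.3,-0.84,-0.66,0.13,60],[0,0,-0.3,-0.84,-0.66,0.13,60],[0,0,-0.3,-0.84,-0.66,0.13,60],[0,0,-0.3,-0.84,-0.66,0.13,60],[0,0,-0.3,-0.84,-0.66,0.13,60],[0,0,-0.3,-0.84,-0.66,0.13,60]]]'
python3 go.py .443 .287 .039 90
python3 - <<'E'
from h import *
c=camera_info("wrist"); im=grab_frame("wrist"); print(proj(c,[[.4433,.2869,.058],[.5088,.1967,.085],[.4977,.361,.071]]).round(0))
cv2.imwrite("pics/w1.png",im)
E
```

```text
time_s: 0.7
tool_pos: [0.3267, 0.4636, 0.2259]
eef_rot: [-0.0, 0.156, 0.988, -0.001]
ft_force: [0.4, -0.2, -0.5]
finger_gap: 0.0602
finger_force: 0.0
time_s: 1.5
tool_pos: [0.4451, 0.2904, 0.201]
eef_rot: [0.0, -0.003, 1.0, 0.0]
ft_force: [0.7, 0.5, 0.4]
finger_gap: 0.0598
finger_force: 0.0
turn [0.001 0.    0.005] shift [ 0.011 -0.018  0.81 ] t 1.5 at [0.4451 0.2904 0.201 ] gap 0.0598 F 0.0 [0.7 0.5 0.4]
[[314. 224.]
 [205. 308.]
 [401. 290.]]
```

View pics/w1.png

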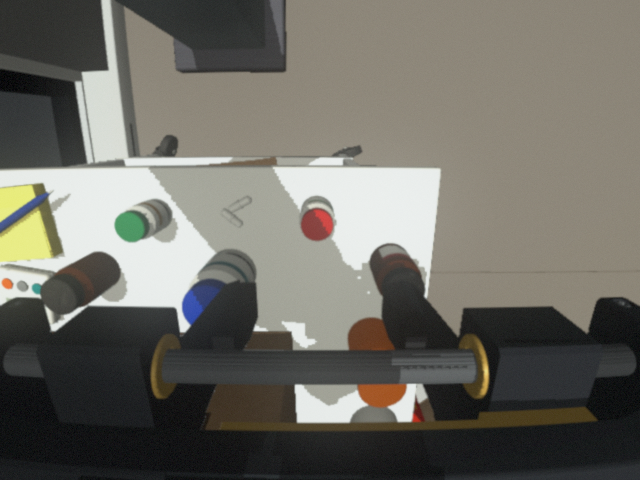

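Wrist view: red cap at (317,224) against a predicted (314,224), blue at (205,303) against (205,308). The positions agree to about 1 to 2 mm, so I'm going down on the red vial.

```bash
python3 -m crank '[[[0,0,0,0.01,-0.017,0.2,60],[0,0,0,0.01,-0.017,0.4,60],[0,0,0,0.01,-0.017,0.6,60],[0,0,0,0.01,-0.017,0.7,60],[0,0,0,0.01,-0.017,0.81,60],[0,0,0,0.01,-0.017,0.81,60],[0,0,0,0.01,-0.017,0.81,60],[0,0,0,0.01,-0.017,0.81,20],[0,0,0,0.01,-0.017,0.81,20],[0,0,0,0.01,-0.017,0.81,20],[0,0,0,0.01,-0.017,0.81,20],[0,0,0,0.01,-0.017,0.81,20]]]' 20; python3 go.py .443 .287 .24 90
```

```text
time_s: 2.75
tool_pos: [0.4443, 0.2856, 0.0396]
eef_rot: [0.001, -0.002, 1.0, 0.001]
ft_force: [-0.3, 1.0, 2.7]
finger_gap: 0.0309
finger_force: 20.0
turn [0.001 0.001 0.003] shift [ 0.005  0.008 -1.002] t 2.75 at [0.4443 0.2856 0.0396] gap 0.0309 F 20.0 [-0.3  1.   2.7]
```

```bash
python3 -m crank '[[[0,0,0,0,0,-0.1,20],[0,0,0,0,0,-0.3,20],[0,0,0,0,0,-0.5,20],[0,0,0,0,0,-0.7,20],[0,0,0,0,0,-0.9,20],[0,0,0,0,0,-1,20],[0,0,0,0,-0.2,-1,20],[0,0,0,0,-0.4,-1,20],[0,0,0,0,-0.6,-1,20],[0,0,0,0,-0.8,-1,20],[0,0,0,0,-1,-1,20]]]' && python3 -m crank '[[[0,0,0,0,-0.2,0,20],[0,0,0,0,-0.4,0,20],[0,0,0,0,-0.6,0,20],[0,0,0,0,-0.8,0,20],[0,0,0,0,-1,0,20]]]' && python3 -m crank '[[[0,0,0.1,0,-0.2,0,20],[0,0,0.2,0,-0.4,0,20],[0,0,0.3,0,-0.6,0,20],[0,0,0.4,0,-0.65,0,20],[0,0,0.5,0,-0.65,0,20],[0,0,0.6,0,-0.65,0,20],[0,0,0.7,0,-0.65,0,20],[0,0,0.8,0,-0.65,0,20],[0,0,0.8,0,-0.65,0,20]]]'; python3 go.py .648 -.245 .20 -4.2
```

```text
time_s: 3.85
tool_pos: [0.4436, 0.0836, 0.2385]
eef_rot: [-0.0, -0.002, 1.0, -0.0]
ft_force: [0.7, 0.0, -1.0]
finger_gap: 0.0312
finger_force: 20.0
time_s: 4.35
tool_pos: [0.4443, -0.1165, 0.2386]
eef_rot: [-0.0, -0.002, 1.0, 0.0]
ft_force: [0.9, 1.3, -0.4]
finger_gap: 0.031
finger_force: 20.0
time_s: 5.25
tool_pos: [0.445, -0.2448, 0.2384]
eef_rot: [-0.0, 0.405, 0.914, 0.0]
ft_force: [-0.4, -0.4, -1.4]
finger_gap: 0.0307
finger_force: 20.0
turn [-0.001 -0.001  0.773] shift [-0.682  0.752  0.191] t 5.25 at [ 0.445  -0.2448  0.2384] gap 0.0307 F 20.0 [-0.4 -0.4 -1.4]
```

```bash
python3 -m crank '[[[0,0,0.13,-0.1,0.1,0,20],[0,0,0.26,-0.2,0.2,0,20],[0,0,0.39,-0.3,0.32,0,20],[0,0,0.52,-0.4,0.44,0,20],[0,0,0.65,-0.5,0.55,0.05,20],[0,0,0.77,-0.6,0.66,0.1,20],[0,0,0.773,-0.68,0.75,0.19,20],[0,0,0.773,-0.68,0.75,0.19,20],[0,0,0.773,-0.68,0.75,0.19,20]]]' ; python3 go.py .648 -.245 .084 -4.2
python3 - <<'E'
from h import *
c=camera_info("wrist"); im=grab_frame("wrist"); print(proj(c,[[.6477,-.2448,.066],[.652,-.187,.066],[.5761,-.2105,.066]]).round(0))
cv2.imwrite("pics/w2.png",im)
E
```

```text
time_s: 6.15
tool_pos: [0.6471, -0.2445, 0.1994]
eef_rot: [-0.001, 0.732, 0.682, -0.001]
ft_force: [0.1, 0.2, -1.0]
finger_gap: 0.0306
finger_force: 20.0
turn [-0.003 -0.001  0.002] shift [-0.003  0.006  0.577] t 6.15 at [ 0.6471 -0.2445  0.1994] gap 0.0306 F 20.0 [ 0.1  0.2 -1. ]
[[319. 232.]
 [319. 159.]
 [226. 197.]]
```

View pics/w2.png

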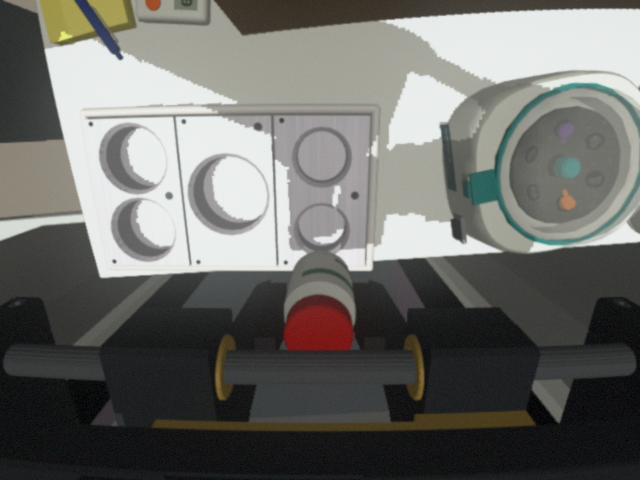

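Wrist view: wells at (321,156) and (229,194) against predicted (319,159) and (226,197), so I'm shifting the wells by about +1 mm in x and y. Lowering.

```bash
python3 -m crank '[[[0,0,0,-0.003,0.012,0.1,20],[0,0,0,-0.003,0.012,0.2,20],[0,0,0,-0.003,0.012,0.3,20],[0,0,0,-0.003,0.012,0.4,20],[0,0,0,-0.003,0.012,0.45,20],[0,0,0,-0.003,0.012,0.5,20],[0,0,0,-0.003,0.012,0.54,20],[0,0,0,-0.003,0.012,0.575,20],[0,0,0,-0.003,0.012,0.575,20],[0,0,0,-0.003,0.012,0.575,20]]]' ; python3 go.py .649 -.244 .084 -4.2
```

```text
time_s: 7.2
tool_pos: [0.6504, -0.2457, 0.086]
eef_rot: [0.0, 0.732, 0.681, 0.0]
ft_force: [-0.9, 0.0, -0.3]
finger_gap: 0.0307
finger_force: 20.0
turn [0. 0. 0.] shift [ 0.008 -0.008  0.01 ] t 7.2 at [ 0.6504 -0.2457  0.086 ] gap 0.0307 F 20.0 [-0.9  0.  -0.3]
```

```bash
python3 -m crank '[[[0,0,0,0,0,0.01,20],[0,0,0,0,0,0.01,20],[0,0,0,0,0,0.01,48],[0,0,0,0,0,0.01,48],[0,0,0,0,0,0.01,48],[0,0,0,0,0,0.01,48],[0,0,0,0,0,-0.15,48],[0,0,0,0,0,-0.35,48],[0,0,0,0,0,-0.6,48],[0,0,0,0,0,-0.8,48],[0,0,0,0,0,-0.8,48]]]' ; python3 go.py .446 -.1 .24 40
python3 - <<'E'
from h import *
c=camera_info("wrist"); cv2.imwrite("pics/w3.png",cv2.resize(np.hstack([grab_frame("wrist")[80:320,60:460],grab_frame("top")[180:300,395:480].repeat(2,0).repeat(2,1)]),None,fx=1.3,fy=1.3))
E
```

```text
time_s: 8.3
tool_pos: [0.6541, -0.2472, 0.2552]
eef_rot: [0.007, 0.732, 0.681, 0.003]
ft_force: [1.6, -0.3, 0.1]
finger_gap: 0.048
finger_force: 0.0
turn [ 0.011  0.009 -0.736] shift [ 0.658 -1.092  0.058] t 8.3 at [ 0.6541 -0.2472  0.2552] gap 0.048 F 0.0 [ 1.6 -0.3  0.1]
```

View pics/w3.png

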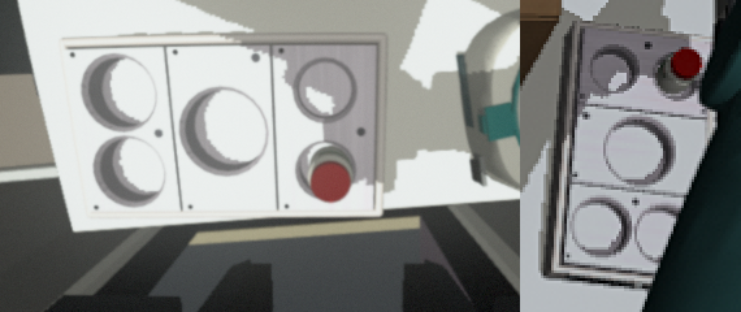

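The red vial stands upright in the rear-right well, at (330,180) in the left panel of the crop. Next is green.

```bash
python3 -m crank '[[[0,0,0,0,-0.2,0,60],[0,0,0,0,-0.45,0,60],[0,0,-0.1,0,-0.7,0,60],[0,0,-0.2,0,-0.9,0,60],[0,0,-0.3,0.2,-1,0,60],[0,0,-0.4,0.4,-1,0,60],[0,0,-0.5,0.6,-1,0,60],[0,0,-0.6,0.8,-1,0,60],[0,0,-0.7,1,-1,0,60],[0,0,-0.8,1,-1,0,60],[0,0,-0.8,1,-1,0,60]]]' ; python3 go.py .4465 .1255 .1 90
```

```text
time_s: 9.5
tool_pos: [0.464, -0.0303, 0.2435]
eef_rot: [-0.002, 0.391, 0.92, -0.001]
ft_force: [0.2, 0.2, 0.5]
finger_gap: 0.0601
finger_force: 0.0
turn [-0.001 -0.004 -0.767] shift [0.619 0.48  0.718] t 9.5 at [ 0.464  -0.0303  0.2435] gap 0.0601 F 0.0 [0.2 0.2 0.5]
```

```bash
python3 -m crank '[[[0,0,-0.14,0.2,0.15,0,60],[0,0,-0.28,0.4,0.3,0,60],[0,0,-0.42,0.62,0.48,0,60],[0,0,-0.56,0.62,0.48,0.1,60],[0,0,-0.7,0.62,0.48,0.2,60],[0,0,-0.767,0.62,0.48,0.4,60],[0,0,-0.767,0.62,0.48,0.6,60],[0,0,-0.767,0.62,0.48,0.7,60],[0,0,-0.767,0.62,0.48,0.7,60]]]' ; python3 go.py .4465 .1255 .038 90
```

```text
time_s: 10.4
tool_pos: [0.4447, 0.1227, 0.1009]
eef_rot: [-0.005, 0.003, 1.0, -0.001]
ft_force: [0.0, -0.2, -0.2]
finger_gap: 0.0598
finger_force: 0.0
turn [-0.002 -0.01  -0.006] shift [-0.012  0.015  0.315] t 10.4 at [0.4447 0.1227 0.1009] gap 0.0598 F 0.0 [ 0.  -0.2 -0.2]
```

```bash
python3 -m crank '[[[0,-0.01,-0.006,-0.006,0.012,0.15,60],[0,-0.01,-0.006,-0.006,0.012,0.31,60],[0,-0.01,-0.006,-0.006,0.012,0.31,60],[0,-0.01,-0.006,-0.006,0.012,0.31,60],[0,-0.01,-0.006,-0.006,0.012,0.31,20],[0,-0.01,-0.006,-0.006,0.012,0.31,20],[0,-0.01,-0.006,-0.006,0.012,0.31,20],[0,-0.01,-0.006,-0.006,0.012,0.31,20],[0,-0.01,-0.006,-0.006,0.012,0.31,20]]]' 20;  python3 go.py .445 -.19 .239 90
```

```text
time_s: 11.3
tool_pos: [0.4509, 0.1269, 0.0447]
eef_rot: [0.006, -0.002, 1.0, 0.0]
ft_force: [-0.0, -0.5, 4.0]
finger_gap: 0.0306
finger_force: 20.0
turn [0.    0.012 0.003] shift [ 0.023 -1.584 -0.972] t 11.3 at [0.4509 0.1269 0.0447] gap 0.0306 F 20.0 [-0.  -0.5  4. ]
```

```bash
python3 -m crank '[[[0,0,0,0,0,0,20],[0,0,0,0,0,0,20]]]';  python3 go.py .445 -.19 .239 90
python3 - <<'E'
from h import *
cv2.imwrite("pics/s4.png",cv2.resize(grab_frame("side")[150:390,260:480],None,fx=2.5,fy=2.5))
E
```

```text
time_s: 11.5
tool_pos: [0.4509, 0.1269, 0.0446]
eef_rot: [0.006, -0.002, 1.0, 0.0]
ft_force: [0.5, -0.6, 5.3]
finger_gap: 0.0306
finger_force: 20.0
turn [0.    0.012 0.003] shift [ 0.023 -1.584 -0.973] t 11.5 at [0.4509 0.1269 0.0446] gap 0.0306 F 20.0 [ 0.5 -0.6  5.3]
```

View pics/s4.png

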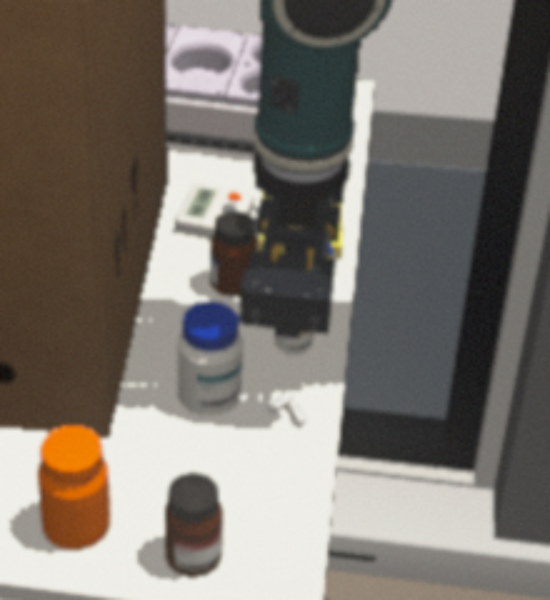

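```bash
python3 -m crank '[[[0,0,0,0,0,-0.03,20],[0,0,0,0,0,-0.06,20],[0,0,0,0,0,-0.1,20],[0,0,0,0,0,-0.2,20],[0,0,0,0,0,-0.4,20],[0,0,0,0,0,-0.6,20],[0,0,0,0,0,-0.8,20],[0,0,0,0,0,-1,20],[0,0,0,0,0,-1,20],[0,0,0,0,0,-1,20]]]';  python3 go.py .445 -.19 .239 90
python3 - <<'E'
from h import *
a=grab_frame("side")[150:390,260:480]; b=grab_frame("wrist")[60:300,100:500]
cv2.imwrite("pics/s5.png",cv2.resize(np.hstack([a,b]),None,fx=1.28,fy=1.28))
E
```

```text
time_s: 12.55
tool_pos: [0.4484, 0.1269, 0.2451]
eef_rot: [0.007, -0.002, 1.0, 0.0]
ft_force: [0.4, 0.8, -0.9]
finger_gap: 0.0307
finger_force: 20.0
turn [0.001 0.013 0.003] shift [ 0.023 -1.584  0.029] t 12.55 at [0.4484 0.1269 0.2451] gap 0.0307 F 20.0 [ 0.4  0.8 -0.9]
```

View pics/s5.png

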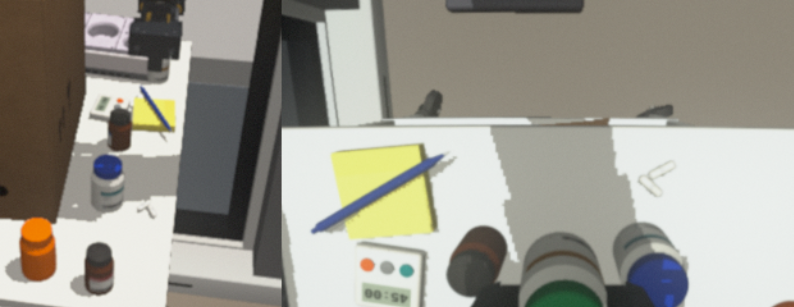

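Green is held and the neighbouring vials are undisturbed. The grip is about 4 mm off along tool x, and I'll compensate for that.

```bash
python3 -m crank '[[[0,0,0,0,-0.2,0,20],[0,0,0,0,-0.4,0,20],[0,0,0,0,-0.6,0,20],[0,0,0,0,-0.8,0,20],[0,0,0.1,0,-1,0,20],[0,0,0.2,0,-1,0,20]]]' && python3 -m crank '[[[0,0,0.13,0,-0.2,0,20],[0,0,0.26,0,-0.4,0,20],[0,0,0.39,-0.11,-0.56,0,20],[0,0,0.52,-0.11,-0.56,0,20],[0,0,0.65,-0.11,-0.56,0,20],[0,0,0.65,-0.11,-0.56,0,20],[0,0,0.65,-0.11,-0.56,0,20]]]'; python3 go.py .653 -.1895 .2 -4.2
```

```text
time_s: 13.25
tool_pos: [0.447, -0.0769, 0.2412]
eef_rot: [0.003, 0.107, 0.994, -0.0]
ft_force: [0.2, 0.7, -1.3]
finger_gap: 0.0306
finger_force: 20.0
time_s: 13.95
tool_pos: [0.4462, -0.1869, 0.2418]
eef_rot: [0.003, 0.428, 0.904, 0.002]
ft_force: [0.3, 0.6, -0.4]
finger_gap: 0.0308
finger_force: 20.0
turn [0.007 0.001 0.726] shift [-0.665  0.79   0.217] t 13.95 at [ 0.4462 -0.1869  0.2418] gap 0.0308 F 20.0 [ 0.3  0.6 -0.4]
```

```bash
python3 -m crank '[[[0,0,0.13,-0.1,0.1,0,20],[0,0,0.26,-0.2,0.22,0,20],[0,0,0.39,-0.3,0.34,0,20],[0,0,0.52,-0.4,0.46,0,20],[0,0,0.65,-0.5,0.58,0.05,20],[0,0,0.726,-0.6,0.7,0.1,20],[0,0,0.726,-0.665,0.79,0.2,20],[0,0,0.726,-0.665,0.79,0.2,20],[0,0,0.726,-0.665,0.79,0.2,20],[0,0,0.726,-0.665,0.79,0.2,20]]]' ; python3 go.py .653 -.1895 .092 -4.2
```

```text
time_s: 14.95
tool_pos: [0.6533, -0.1905, 0.2063]
eef_rot: [0.003, 0.733, 0.68, 0.004]
ft_force: [-0.3, 0.3, -0.5]
finger_gap: 0.0305
finger_force: 20.0
turn [ 0.01  -0.001 -0.002] shift [ 0.004 -0.008  0.571] t 14.95 at [ 0.6533 -0.1905  0.2063] gap 0.0305 F 20.0 [-0.3  0.3 -0.5]
```

```bash
python3 -m crank '[[[0,0,0,0.004,0,0.1,20],[0,0,0,0.004,0,0.2,20],[0,0,0,0.004,0,0.3,20],[0,0,0,0.004,0,0.4,20],[0,0,0,0.004,0,0.45,20],[0,0,0,0.004,0,0.5,20],[0,0,0,0.004,0,0.54,20],[0,0,0,0.004,0,0.57,20],[0,0,0,0.004,0,0.57,20],[0,0,0,0.004,0,0.57,20]]]' ; python3 go.py .653 -.1895 .0895 -4.2
```

```text
time_s: 15.95
tool_pos: [0.6556, -0.1899, 0.0922]
eef_rot: [0.004, 0.734, 0.68, 0.004]
ft_force: [-1.0, 0.6, -0.3]
finger_gap: 0.0305
finger_force: 20.0
turn [ 0.01  -0.001 -0.003] shift [ 0.001 -0.013  0.013] t 15.95 at [ 0.6556 -0.1899  0.0922] gap 0.0305 F 20.0 [-1.   0.6 -0.3]
```

```bash
python3 -m crank '[[[0,0,0,0,-0.01,0.01,20],[0,0,0,0,-0.01,0.01,20],[0,0,0,0,-0.01,0.01,46],[0,0,0,0,-0.01,0.01,46],[0,0,0,0,-0.01,0.01,46],[0,0,0,0,-0.01,0.01,46],[-0.01,0,0,0,-0.01,-0.15,46],[-0.01,0,0,0,-0.01,-0.35,46],[-0.01,0,0,0,-0.01,-0.6,46],[-0.01,0,0,0,-0.01,-0.75,46],[-0.01,0,0,0,-0.01,-0.75,60]]]' && python3 -m crank '[[[0,0,0,0,-0.2,0,70],[0,0,0,0,-0.45,0,70],[0,0,-0.1,0,-0.7,0,70],[0,0,-0.2,0,-0.9,0,70],[0,0,-0.3,0.2,-1,0,70],[0,0,-0.4,0.4,-1,0,70],[0,0,-0.5,0.6,-1,0,70],[0,0,-0.6,0.8,-1,0,70],[0,0,-0.7,1,-1,0,70],[0,0,-0.8,1,-1,0,70],[0,0,-0.8,1,-1,0,70]]]'; python3 go.py .5075 .055 .2 90
```

```text
time_s: 17.05
tool_pos: [0.6552, -0.1908, 0.2496]
eef_rot: [0.013, 0.733, 0.68, 0.01]
ft_force: [-0.2, 0.2, 0.7]
finger_gap: 0.0522
finger_force: 0.0
time_s: 18.15
tool_pos: [0.4668, 0.0262, 0.2365]
eef_rot: [0.009, 0.392, 0.92, 0.003]
ft_force: [-0.9, -0.6, -0.7]
finger_gap: 0.0701
finger_force: 0.0
turn [ 0.006  0.017 -0.77 ] shift [-0.034  0.244  0.186] t 18.15 at [0.4668 0.0262 0.2365] gap 0.0701 F 0.0 [-0.9 -0.6 -0.7]
```

```bash
python3 -m crank '[[[0,0,-0.14,0,0.1,0,70],[0,0,-0.28,0,0.2,0,70],[0.002,0.005,-0.42,-0.034,0.244,0.05,70],[0.004,0.01,-0.56,-0.034,0.244,0.1,70],[0.006,0.017,-0.7,-0.034,0.244,0.186,70],[0.006,0.017,-0.77,-0.034,0.244,0.186,70],[0.006,0.017,-0.77,-0.034,0.244,0.186,70],[0.006,0.017,-0.77,-0.034,0.244,0.186,70],[0.006,0.017,-0.77,-0.034,0.244,0.186,70]]]'; python3 go.py .5075 .055 .044 90
python3 - <<'E'
from h import *
c=camera_info("wrist"); print(proj(c,[[.5075,.054,.071]]).round(0)); b=grab_frame("wrist")
c=camera_info("top");a=grab_frame("top")[180:300,300:480].repeat(3,0).repeat(3,1)
cv2.imwrite("pics/w6.png",cv2.resize(np.hstack([a,b[:360,200:440]]),None,fx=1,fy=1))
E
```

```text
time_s: 19.05
tool_pos: [0.5086, 0.0533, 0.2017]
eef_rot: [0.002, 0.003, 1.0, 0.0]
ft_force: [0.2, -0.6, -0.3]
finger_gap: 0.0696
finger_force: 0.0
turn [ 0.     0.003 -0.005] shift [0.008 0.008 0.788] t 19.05 at [0.5086 0.0533 0.2017] gap 0.0696 F 0.0 [ 0.2 -0.6 -0.3]
[[319. 228.]]
```

View pics/w6.png

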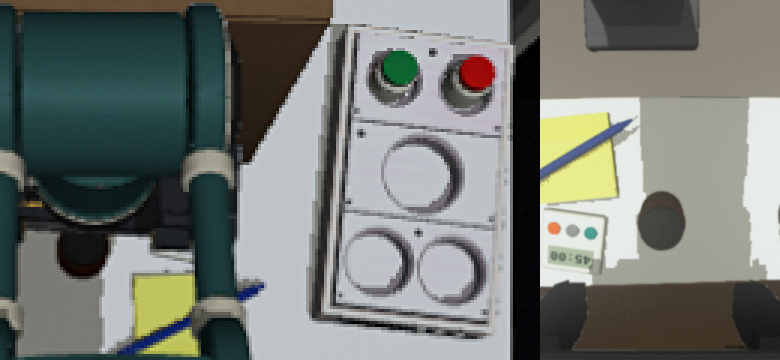

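Green and red both stand in the rear wells, at (400,68) and (477,72). The medium cap is at (320,228) in the wrist picture, against a predicted (319,228). Descending.

```bash
python3 -m crank '[[[0,0,-0.005,0.006,0.005,0.2,70],[0,0,-0.005,0.006,0.005,0.4,70],[0,0,-0.005,0.006,0.005,0.6,70],[0,0,-0.005,0.006,0.005,0.7,70],[0,0,-0.005,0.006,0.005,0.785,70],[0,0,-0.005,0.006,0.005,0.785,70],[0,0,-0.005,0.006,0.005,0.785,70],[0,0,-0.005,0.006,0.005,0.785,30],[0,0,-0.005,0.006,0.005,0.785,30],[0,0,-0.005,0.006,0.005,0.785,30],[0,0,-0.005,0.006,0.005,0.785,30],[0,0,-0.005,0.006,0.005,0.785,30]]]' 20; python3 go.py .5075 .055 .244 90
```

```text
time_s: 20.35
tool_pos: [0.5082, 0.0548, 0.0452]
eef_rot: [0.002, -0.001, 1.0, 0.0]
ft_force: [-0.6, 0.2, 4.3]
finger_gap: 0.0413
finger_force: 20.0
turn [0.001 0.004 0.002] shift [-0.     0.001 -0.994] t 20.35 at [0.5082 0.0548 0.0452] gap 0.0413 F 20.0 [-0.6  0.2  4.3]
```

```bash
python3 -m crank '[[[0,0,0,0,0,-0.05,30],[0,0,0,0,0,-0.2,30],[0,0,0,0,0,-0.4,30],[0,0,0,0.1,0,-0.6,30],[0,0,0,0.2,0,-0.8,30],[0,0,0,0.25,-0.2,-0.9,30],[0,0,0,0.25,-0.4,-0.9,30],[0,0,0,0.25,-0.6,-0.9,30],[0,0,0,0.25,-0.8,-0.9,30],[0,0,0.1,0.25,-1,-0.9,30],[0,0,0.2,0.25,-1,-0.9,30]]]' && python3 -m crank '[[[0,0,0.13,0,-0.15,0,30],[0,0,0.26,0,-0.3,0,30],[0,0,0.39,0,-0.45,0,30],[0,0,0.52,0,-0.45,0,30],[0,0,0.65,0,-0.45,0,30],[0,0,0.65,0,-0.45,0,30],[0,0,0.65,0,-0.45,0,30]]]'; python3 go.py .501 -.233 .19 -4.2
```

```text
time_s: 21.45
tool_pos: [0.4573, -0.1495, 0.2249]
eef_rot: [0.002, 0.108, 0.994, -0.001]
ft_force: [0.5, 1.3, 0.2]
finger_gap: 0.041
finger_force: 20.0
time_s: 22.15
tool_pos: [0.4389, -0.2334, 0.2243]
eef_rot: [0.001, 0.428, 0.904, 0.001]
ft_force: [0.3, -0.4, -0.0]
finger_gap: 0.0412
finger_force: 20.0
turn [0.002 0.    0.725] shift [-0.195  0.241  0.172] t 22.15 at [ 0.4389 -0.2334  0.2243] gap 0.0412 F 20.0 [ 0.3 -0.4 -0. ]
```

```bash
python3 -m crank '[[[0,0,0.14,-0.05,0.05,0,30],[0,0,0.28,-0.1,0.1,0,30],[0,0,0.42,-0.15,0.18,0,30],[0,0,0.56,-0.195,0.241,0,30],[0,0,0.7,-0.195,0.241,0.1,30],[0,0,0.725,-0.195,0.241,0.17,30],[0,0,0.725,-0.195,0.241,0.17,30],[0,0,0.725,-0.195,0.241,0.17,30],[0,0,0.725,-0.195,0.241,0.17,30],[0,0,0.725,-0.195,0.241,0.17,30]]]'; python3 go.py .501 -.233 .088 -4.2
```

```text
time_s: 23.15
tool_pos: [0.5016, -0.2336, 0.1913]
eef_rot: [0.002, 0.733, 0.68, 0.001]
ft_force: [0.4, -0.2, -1.3]
finger_gap: 0.041
finger_force: 20.0
turn [ 0.004  0.    -0.002] shift [ 0.003 -0.005  0.517] t 23.15 at [ 0.5016 -0.2336  0.1913] gap 0.041 F 20.0 [ 0.4 -0.2 -1.3]
```

```bash
python3 -m crank '[[[0,0,0,0.003,-0.005,0.1,30],[0,0,0,0.003,-0.005,0.2,30],[0,0,0,0.003,-0.005,0.3,30],[0,0,0,0.003,-0.005,0.37,30],[0,0,0,0.003,-0.005,0.43,30],[0,0,0,0.003,-0.005,0.47,30],[0,0,0,0.003,-0.005,0.51,30],[0,0,0,0.003,-0.005,0.51,30],[0,0,0,0.003,-0.005,0.51,30]]]'; python3 go.py .501 -.233 .085 -4.2
```

```text
time_s: 24.05
tool_pos: [0.5008, -0.2327, 0.0886]
eef_rot: [0.001, 0.734, 0.68, 0.001]
ft_force: [-0.1, -0.8, -0.5]
finger_gap: 0.0411
finger_force: 20.0
turn [ 0.003 -0.    -0.003] shift [-0.001  0.001  0.018] t 24.05 at [ 0.5008 -0.2327  0.0886] gap 0.0411 F 20.0 [-0.1 -0.8 -0.5]
```

```bash
python3 -m crank '[[[0,0,0,0,0,0.014,30],[0,0,0,0,0,0.014,30],[0,0,0,0,0,0.014,58],[0,0,0,0,0,0.014,58],[0,0,0,0,0,0.014,58],[0,0,0,0,0,0.014,58],[0,0,0,0,0,-0.15,58],[0,0,0,0,0,-0.35,58],[0,0,0,0,0,-0.6,58],[0,0,0,0,0,-0.8,58],[0,0,0,0,0,-0.8,70]]]' && python3 -m crank '[[[0,0,0,0,-0.2,0,70],[0,0,-0.1,0.1,-0.3,0,70],[0,0,-0.25,0.2,-0.3,0,70],[0,0,-0.4,0.4,-0.3,0,70],[0,0,-0.55,0.6,-0.3,0,70],[0,0,-0.7,0.8,-0.3,0,70],[0,0,-0.8,1,-0.3,0,70],[0,0,-0.8,1,-0.3,0,70]]]'; python3 go.py .46 .362 .24 90
```

```text
time_s: 25.15
tool_pos: [0.5038, -0.2345, 0.2563]
eef_rot: [0.007, 0.733, 0.68, 0.003]
ft_force: [0.5, -0.3, 0.8]
finger_gap: 0.0637
finger_force: 0.0
time_s: 25.95
tool_pos: [0.4549, -0.0249, 0.2473]
eef_rot: [0.0, 0.39, 0.921, 0.001]
ft_force: [1.6, -1.4, 0.1]
finger_gap: 0.0701
finger_force: 0.0
turn [ 0.003  0.    -0.766] shift [1.373 1.363 0.041] t 25.95 at [ 0.4549 -0.0249  0.2473] gap 0.0701 F 0.0 [ 1.6 -1.4  0.1]
```

```bash
python3 -m crank '[[[0,0,-0.13,0.17,0.17,0,70],[0,0,-0.26,0.34,0.34,0,70],[0,0,-0.39,0.51,0.51,0,70],[0,0,-0.52,0.68,0.68,0,70],[0,0,-0.65,0.84,0.84,0,70],[0,0,-0.766,1,1,0.04,70],[0,0,-0.766,1,1,0.04,70],[0,0,-0.766,1,1,0.04,70],[0,0,-0.766,1,1,0.04,70]]]'; python3 go.py .498 .362 .2 90
```

```text
time_s: 26.85
tool_pos: [0.4623, 0.2527, 0.2398]
eef_rot: [0.001, 0.005, 1.0, -0.0]
ft_force: [-0.5, -1.1, -0.4]
finger_gap: 0.07
finger_force: 0.0
turn [-0.001  0.002 -0.009] shift [-0.173  0.549  0.199] t 26.85 at [0.4623 0.2527 0.2398] gap 0.07 F 0.0 [-0.5 -1.1 -0.4]
```

```bash
python3 -m crank '[[[0,0,-0.009,-0.17,0.2,0,70],[0,0,-0.009,-0.17,0.4,0.1,70],[0,0,-0.009,-0.17,0.55,0.2,70],[0,0,-0.009,-0.17,0.55,0.2,70],[0,0,-0.009,-0.17,0.55,0.2,70],[0,0,-0.009,-0.17,0.55,0.2,70]]]'; python3 go.py .498 .362 .044 90
python3 - <<'E'
from h import *
c=camera_info("wrist"); print(proj(c,[[.498,.362,.071]]).round(0)); b=grab_frame("wrist")
a=grab_frame("top")[180:300,395:480].repeat(3,0).repeat(3,1)
cv2.imwrite("pics/w7.png",np.hstack([a,b[:360,200:440]]))
E
```

```text
time_s: 27.45
tool_pos: [0.498, 0.3622, 0.2015]
eef_rot: [0.002, -0.0, 1.0, 0.0]
ft_force: [-0.5, 0.1, 0.0]
finger_gap: 0.0698
finger_force: 0.0
turn [0.    0.003 0.   ] shift [ 0.003 -0.001  0.788] t 27.45 at [0.498  0.3622 0.2015] gap 0.0698 F 0.0 [-0.5  0.1  0. ]
[[318. 230.]]
```

View pics/w7.png

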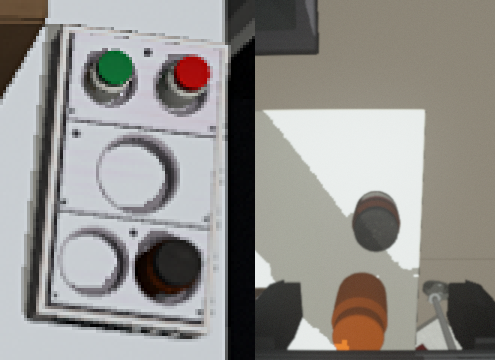

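The medium vial is seated front-right. The next cap is at (321,228) against a predicted (318,230). Descending.

```bash
python3 -m crank '[[[0,0,0,0,0,0.2,70],[0,0,0,0,0,0.4,70],[0,0,0,0,0,0.6,70],[0,0,0,0,0,0.7,70],[0,0,0,0,0,0.785,70],[0,0,0,0,0,0.785,70],[0,0,0,0,0,0.785,70],[0,0,0,0,0,0.785,30],[0,0,0,0,0,0.785,30],[0,0,0,0,0,0.785,30],[0,0,0,0,0,0.785,30],[0,0,0,0,0,0.785,30]]]' 20; python3 go.py .498 .362 .244 90
```

```text
time_s: 28.75
tool_pos: [0.4981, 0.3643, 0.0444]
eef_rot: [0.002, -0.001, 1.0, 0.001]
ft_force: [-0.4, 0.1, 3.2]
finger_gap: 0.041
finger_force: 20.0
turn [0.001 0.004 0.002] shift [-0.003 -0.01  -0.998] t 28.75 at [0.4981 0.3643 0.0444] gap 0.041 F 20.0 [-0.4  0.1  3.2]
```

```bash
python3 -m crank '[[[0,0,0,0,0,-0.05,30],[0,0,0,0,0,-0.2,30],[0,0,0,0,0,-0.4,30],[0,0,0,0.1,0,-0.6,30],[0,0,0,0.2,0,-0.8,30],[0,0,0,0.25,-0.2,-1,30],[0,0,0,0.25,-0.4,-1,30],[0,0,0,0.25,-0.6,-1,30],[0,0,0,0.25,-0.8,-1,30],[0,0,0,0.25,-1,-1,30]]]' && python3 -m crank '[[[0,0,0,0,-0.2,0,30],[0,0,0,0,-0.4,0,30],[0,0,0,0,-0.6,0,30],[0,0,0,0,-0.8,0,30],[0,0,0,0,-1,0,30]]]' && python3 -m crank '[[[0,0,0.13,0,-0.2,0,30],[0,0,0.26,0,-0.4,0,30],[0,0,0.39,0,-0.6,0,30],[0,0,0.52,0,-0.69,0,30],[0,0,0.65,0,-0.69,0,30],[0,0,0.8,0,-0.69,0,30],[0,0,0.8,0,-0.69,0,30],[0,0,0.8,0,-0.69,0,30]]]'; python3 go.py .505 -.175 .19 -4.2
```

```text
time_s: 29.75
tool_pos: [0.4469, 0.1623, 0.2439]
eef_rot: [0.002, -0.002, 1.0, 0.0]
ft_force: [1.2, -0.5, -0.6]
finger_gap: 0.0403
finger_force: 20.0
time_s: 30.25
tool_pos: [0.4474, -0.0377, 0.2437]
eef_rot: [0.002, -0.001, 1.0, 0.0]
ft_force: [0.8, -0.6, -1.0]
finger_gap: 0.0407
finger_force: 20.0
time_s: 31.05
tool_pos: [0.4481, -0.1741, 0.2433]
eef_rot: [0.001, 0.404, 0.915, 0.001]
ft_force: [-0.6, -0.9, -0.3]
finger_gap: 0.0408
finger_force: 20.0
turn [0.002 0.    0.775] shift [-0.194  0.207  0.267] t 31.05 at [ 0.4481 -0.1741  0.2433] gap 0.0408 F 20.0 [-0.6 -0.9 -0.3]
```

```bash
python3 -m crank '[[[0,0,0.14,-0.05,0.05,0,30],[0,0,0.28,-0.1,0.1,0,30],[0,0,0.42,-0.15,0.15,0,30],[0,0,0.56,-0.194,0.208,0,30],[0,0,0.7,-0.194,0.208,0.1,30],[0,0,0.775,-0.194,0.208,0.2,30],[0,0,0.775,-0.194,0.208,0.265,30],[0,0,0.775,-0.194,0.208,0.265,30],[0,0,0.775,-0.194,0.208,0.265,30],[0,0,0.775,-0.194,0.208,0.265,30]]]'; python3 go.py .505 -.175 .0875 -4.2
```

```text
time_s: 32.05
tool_pos: [0.506, -0.1753, 0.1915]
eef_rot: [0.002, 0.733, 0.68, 0.001]
ft_force: [0.7, 0.1, -0.5]
finger_gap: 0.0406
finger_force: 20.0
turn [ 0.004 -0.    -0.001] shift [ 0.001 -0.007  0.52 ] t 32.05 at [ 0.506  -0.1753  0.1915] gap 0.0406 F 20.0 [ 0.7  0.1 -0.5]
```

```bash
python3 -m crank '[[[0,0,0,0,-0.005,0.1,30],[0,0,0,0,-0.005,0.2,30],[0,0,0,0,-0.005,0.3,30],[0,0,0,0,-0.005,0.37,30],[0,0,0,0,-0.005,0.43,30],[0,0,0,0,-0.005,0.47,30],[0,0,0,0,-0.005,0.515,30],[0,0,0,0,-0.005,0.515,30],[0,0,0,0,-0.005,0.515,30]]]'; python3 go.py .505 -.175 .085 -4.2
```

```text
time_s: 32.95
tool_pos: [0.5048, -0.1751, 0.0875]
eef_rot: [0.001, 0.734, 0.68, 0.001]
ft_force: [0.9, -0.6, -0.5]
finger_gap: 0.0406
finger_force: 20.0
turn [ 0.003 -0.001 -0.003] shift [0.    0.001 0.012] t 32.95 at [ 0.5048 -0.1751  0.0875] gap 0.0406 F 20.0 [ 0.9 -0.6 -0.5]
```

Lower, release, and move to the blue vial at (.509,.198).

```bash
python3 -m crank '[[[0,0,0,0,0,0.012,30],[0,0,0,0,0,0.012,30],[0,0,0,0,0,0.012,58],[0,0,0,0,0,0.012,58],[0,0,0,0,0,0.012,58],[0,0,0,0,0,0.012,58],[0,0,0,0,0,-0.15,58],[0,0,0,0,0,-0.35,58],[0,0,0,0,0,-0.6,58],[0,0,0,0,0,-0.8,58],[0,0,0,0,0,-0.8,70]]]' && python3 -m crank '[[[0,0,0,0,-0.2,0,78],[0,0,-0.1,0.1,-0.3,0,78],[0,0,-0.25,0.2,-0.3,0,78],[0,0,-0.4,0.4,-0.3,0,78],[0,0,-0.55,0.6,-0.3,0,78],[0,0,-0.7,0.8,-0.3,0,78],[0,0,-0.8,1,-0.3,0,78],[0,0,-0.8,1,-0.3,0,78],[0,0,-0.8,1,-0.3,0,78]]]'; python3 go.py .47 .198 .22 90
```

```text
time_s: 34.05
tool_pos: [0.5081, -0.1766, 0.2551]
eef_rot: [0.007, 0.733, 0.68, 0.004]
ft_force: [0.8, 0.0, 0.3]
finger_gap: 0.0641
finger_force: 0.0
time_s: 34.95
tool_pos: [0.4591, 0.0295, 0.2465]
eef_rot: [0.001, 0.393, 0.92, 0.0]
ft_force: [-0.2, 0.4, -1.1]
finger_gap: 0.0782
finger_force: 0.0
turn [ 0.     0.001 -0.771] shift [0.572 0.622 0.132] t 34.95 at [0.4591 0.0295 0.2465] gap 0.0782 F 0.0 [-0.2  0.4 -1.1]
```

```bash
python3 -m crank '[[[0,0,-0.14,0.15,0.15,0,80],[0,0,-0.28,0.3,0.3,0,80],[0,0,-0.42,0.45,0.45,0,80],[0,0,-0.56,0.57,0.62,0.05,80],[0,0,-0.7,0.57,0.62,0.1,80],[0,0,-0.771,0.57,0.62,0.13,80],[0,0,-0.771,0.57,0.62,0.13,80],[0,0,-0.771,0.57,0.62,0.13,80],[0,0,-0.771,0.57,0.62,0.13,80]]]'; python3 go.py .509 .198 .2 90
```

```text
time_s: 35.85
tool_pos: [0.4712, 0.1961, 0.2217]
eef_rot: [0.002, 0.003, 1.0, 0.0]
ft_force: [0.3, 1.1, 1.0]
finger_gap: 0.08
finger_force: 0.0
turn [ 0.     0.003 -0.005] shift [-0.188  0.01   0.109] t 35.85 at [0.4712 0.1961 0.2217] gap 0.08 F 0.0 [0.3 1.1 1. ]
```

```bash
python3 -m crank '[[[0,0,-0.005,-0.19,0.01,0.05,80],[0,0,-0.005,-0.19,0.01,0.11,80],[0,0,-0.005,-0.19,0.01,0.11,80],[0,0,-0.005,-0.19,0.01,0.11,80],[0,0,-0.005,-0.19,0.01,0.11,80]]]'; python3 go.py .509 .198 .05 90
python3 - <<'E'
from h import *
c=camera_info("wrist"); print(proj(c,[[.509,.198,.085]]).round(0)); b=grab_frame("wrist")
h=cv2.cvtColor(b,cv2.COLOR_BGR2HSV); m=((abs(h[...,0].astype(int)-117)<14)&(h[...,1]>150)&(h[...,2]>60)).astype(np.uint8); m[:, :200]=0; m[:,440:]=0
k,_,st,ce=cv2.connectedComponentsWithStats(m); i=1+st[1:,4].argmax(); print(st[i],ce[i])
E
```

```text
time_s: 36.35
tool_pos: [0.5084, 0.1989, 0.2001]
eef_rot: [0.001, -0.002, 1.0, 0.0]
ft_force: [0.3, -0.5, 0.2]
finger_gap: 0.0803
finger_force: 0.0
turn [0.001 0.003 0.003] shift [-0.001 -0.005  0.75 ] t 36.35 at [0.5084 0.1989 0.2001] gap 0.0803 F 0.0 [ 0.3 -0.5  0.2]
[[317. 236.]]
[314 258   1   3   3] [314. 259.]
```

```bash
python3 - <<'E'
from h import *
b=grab_frame("wrist"); print(b[200:270:12,317].tolist())
f=b.astype(int); m=((f[...,0]>f[...,2]*1.8+10)&(f[...,0]>f[...,1]*1.5)).astype(np.uint8); m[:,:200]=0; m[:,440:]=0;m[320:]=0
k,_,st,ce=cv2.connectedComponentsWithStats(m); i=1+st[1:,4].argmax(); print(st[i],ce[i])
cv2.imwrite("pics/w8.png",b)
E
```

```text
[[117, 124, 123], [104, 60, 52], [99, 53, 44], [102, 57, 48], [100, 52, 43], [100, 53, 41]]
[ 291  210   54   53 2015] [316.07940447 237.28734491]
```

View pics/w8.png

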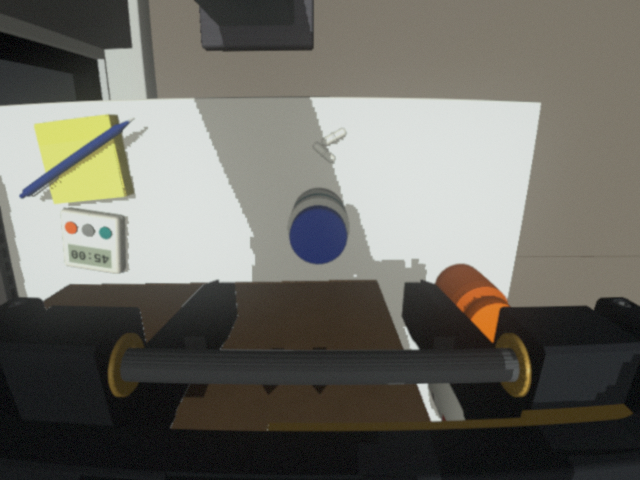

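The blue cap is at (318,235) against a predicted (317,236), centred between the fingers. Descending.

```bash
python3 -m crank '[[[0,0,0,0,0,0.2,80],[0,0,0,0,0,0.4,80],[0,0,0,0,0,0.55,80],[0,0,0,0,0,0.65,80],[0,0,0,0,0,0.75,80],[0,0,0,0,0,0.75,80],[0,0,0,0,0,0.75,80],[0,0,0,0,0,0.75,40],[0,0,0,0,0,0.75,40],[0,0,0,0,0,0.75,40],[0,0,0,0,0,0.75,40],[0,0,0,0,0,0.75,40]]]' 20; python3 go.py .509 .198 .25 90
```

```text
time_s: 37.65
tool_pos: [0.5098, 0.1991, 0.0503]
eef_rot: [0.002, -0.002, 1.0, 0.0]
ft_force: [-0.0, -0.9, 4.6]
finger_gap: 0.0509
finger_force: 20.0
turn [0.001 0.004 0.003] shift [ 0.    -0.005 -0.998] t 37.65 at [0.5098 0.1991 0.0503] gap 0.0509 F 20.0 [-0.  -0.9  4.6]
```

```bash
python3 -m crank '[[[0,0,0,0,0,-0.05,40],[0,0,0,0,0,-0.2,40],[0,0,0,0,0,-0.4,40],[0,0,0,0.1,0,-0.6,40],[0,0,0,0.2,0,-0.8,40],[0,0,0,0.3,-0.2,-1,40],[0,0,0,0.3,-0.4,-1,40],[0,0,0,0.3,-0.6,-1,40],[0,0,0,0.3,-0.8,-1,40],[0,0,0,0.3,-1,-1,40]]]' && python3 -m crank '[[[0,0,0,0,-0.2,0,40],[0,0,0.1,0,-0.4,0,40],[0,0,0.2,0,-0.6,0,40],[0,0,0.3,0,-0.8,0,40],[0,0,0.4,0,-1,0,40],[0,0,0.5,0,-1,0,40],[0,0,0.6,0,-1,0,40],[0,0,0.7,0,-1,0,40],[0,0,0.8,0,-1,0,40],[0,0,0.8,0,-1,0,40]]]'; python3 go.py .577 -.2095 .22 -4.2
```

```text
time_s: 38.65
tool_pos: [0.4488, -0.0026, 0.25]
eef_rot: [0.002, -0.002, 1.0, 0.0]
ft_force: [0.2, 0.8, -0.4]
finger_gap: 0.0504
finger_force: 20.0
time_s: 39.65
tool_pos: [0.4497, -0.2012, 0.2494]
eef_rot: [0.001, 0.405, 0.914, 0.001]
ft_force: [0.3, 0.1, -1.1]
finger_gap: 0.0507
finger_force: 20.0
turn [0.002 0.    0.773] shift [-0.458  0.443  0.148] t 39.65 at [ 0.4497 -0.2012  0.2494] gap 0.0507 F 20.0 [ 0.3  0.1 -1.1]
```

```bash
python3 -m crank '[[[0,0,0.14,-0.1,0.1,0,40],[0,0,0.28,-0.2,0.2,0,40],[0,0,0.42,-0.3,0.3,0,40],[0,0,0.56,-0.4,0.4,0,40],[0,0,0.7,-0.458,0.444,0.1,40],[0,0,0.773,-0.458,0.444,0.148,40],[0,0,0.773,-0.458,0.444,0.148,40],[0,0,0.773,-0.458,0.444,0.148,40],[0,0,0.773,-0.458,0.444,0.148,40],[0,0,0.773,-0.458,0.444,0.148,40]]]'; python3 go.py .577 -.2095 .089 -4.2
```

```text
time_s: 40.65
tool_pos: [0.5776, -0.2096, 0.2211]
eef_rot: [0.002, 0.732, 0.681, 0.001]
ft_force: [-0.5, -0.4, -1.5]
finger_gap: 0.0511
finger_force: 20.0
turn [ 0.004 -0.     0.001] shift [ 0.    -0.006  0.66 ] t 40.65 at [ 0.5776 -0.2096  0.2211] gap 0.0511 F 20.0 [-0.5 -0.4 -1.5]
```

```bash
python3 -m crank '[[[0,0,0,0,-0.005,0.15,40],[0,0,0,0,-0.005,0.3,40],[0,0,0,0,-0.005,0.4,40],[0,0,0,0,-0.005,0.47,40],[0,0,0,0,-0.005,0.53,40],[0,0,0,0,-0.005,0.58,40],[0,0,0,0,-0.005,0.62,40],[0,0,0,0,-0.005,0.655,40],[0,0,0,0,-0.005,0.655,40],[0,0,0,0,-0.005,0.655,40]]]'; python3 go.py .577 -.2095 .087 -4.2
```

```text
time_s: 41.65
tool_pos: [0.577, -0.2094, 0.0891]
eef_rot: [0.001, 0.732, 0.681, 0.001]
ft_force: [1.3, 0.2, -0.5]
finger_gap: 0.0509
finger_force: 20.0
turn [ 0.003 -0.001  0.   ] shift [-0.     0.     0.011] t 41.65 at [ 0.577  -0.2094  0.0891] gap 0.0509 F 20.0 [ 1.3  0.2 -0.5]
```

```bash
python3 -m crank '[[[0,0,0,0,0,0.012,40],[0,0,0,0,0,0.012,40],[0,0,0,0,0,0.012,62],[0,0,0,0,0,0.012,62],[0,0,0,0,0,0.012,62],[0,0,0,0,0,0.012,62],[0,0,0,0,0,-0.15,62],[0,0,0,0,0,-0.35,62],[0,0,0,0,0,-0.6,62],[0,0,0,0,0,-0.8,62],[0,0,0,0,0,-0.8,62]]]' && python3 -m crank '[[[0,0,0,0,-0.2,0,62],[0,0,0,0,-0.45,0,62],[0,0,0,0,-0.7,0,62],[0,0,0,0.2,-0.8,0,62],[0,0,0,0.4,-0.8,0,62],[0,0,0,0.6,-0.8,0,62],[0,0,0,0.8,-0.8,0,62],[0,0,0,1,-0.8,0,62],[0,0,0,1,-0.8,0,62],[0,0,0,1,-0.8,0,62]]]'
python3 - <<'E'
from h import *
c=camera_info("top"); b=grab_frame("top"); r=R.from_euler('z',-.0732).as_matrix()
for n,l,h in [("green",(.074,.029),.100),("red",(.074,-.029),.102),("blue",(0,0),.121),("m",(-.074,.029),.111),("m",(-.074,-.029),.111)]:
    uv=proj(c,np.array([.577,-.2095,h])+r@[l[0],l[1],0])[0]; print(n,((uv-[395,180]+.5)*6-.5).round(0))
a=cv2.resize(b[180:300,395:480],None,fx=5,fy=5,interpolation=cv2.INTER_CUBIC); a=cv2.resize(b[180:280,395:480],None,fx=6,fy=6,interpolation=cv2.INTER_CUBIC)
cv2.imwrite("pics/t9.png",a)
E
```

```text
time_s: 42.75
tool_pos: [0.5802, -0.211, 0.2574]
eef_rot: [0.007, 0.732, 0.681, 0.004]
ft_force: [0.8, -0.6, 0.1]
finger_gap: 0.0624
finger_force: 0.0
time_s: 43.75
tool_pos: [0.4309, 0.0024, 0.2479]
eef_rot: [0.001, 0.731, 0.682, 0.001]
ft_force: [-0.0, -0.1, 0.1]
finger_gap: 0.0619
finger_force: 0.0
green [234. 134.]
red [382. 151.]
blue [306. 316.]
m [208. 504.]
m [361. 522.]
```

View pics/t9.png

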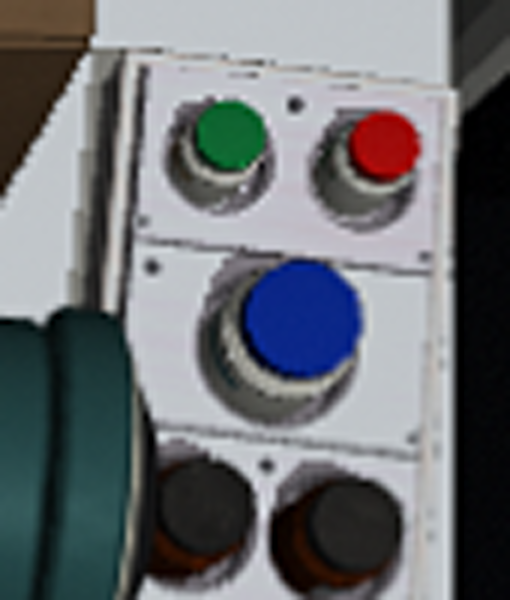

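The caps are at green (231,135), red (385,146), blue (303,318) and black (206,505) and (356,525). All are within 1 camera pixel (about 2 mm) of where fully seated, upright vials would appear.

```bash
python3 -c "
from workcell import *
print(job_done())"
```

```text
the job is handed in; nothing more can be done
None
```

All five vials were placed in the wells made for their diameters and the job was handed in at about 44 s of the 144 s; the last camera check showed each upright and within about 2 mm of its seated position, but the hand-in returned no verdict.

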